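# Restock the counter carousel

## Robot

A 6-joint arm with a two-finger parallel gripper is mounted at the origin on the work surface. World frame = base frame: x ahead of the robot, y to its left, z up, the work surface at z = 0. Lengths are in mm, angles in rad, forces in N, time in s.
With the tool pointing down it reaches from about 325 to 1000 mm from the base axis. Payload 5.1 kg.
Tool frame: the origin (TCP) lies between the finger pads; the fingertips stand manip.tip_reach ahead of it and the grasp point (between the pads) lies 5 mm behind it (manip.tip_reach is the distance from the TCP to the fingertips, in mm); z points along the fingers, y is the line along which they close (so a half turn about z gives the same grasp; the last joint's range is limited). The gripper opens to 85 mm and grips with 20 to 120 N. Pads are 22 mm wide; open, the fingers measure 114 mm over their backs; the gripper's body (76 mm by 85 mm) begins 54 mm behind the grasp point. The pads swing forward as they close: fully open they stand 13 mm farther back than shut.
Start: joints at [1.102, 0.124, 1.65, -0, 1.367, -0.083], TCP at [244.615, 602.203, 245.322] pointing down, gripper open.
Joint ranges: [-2.61, 2.61], [-1.02, 2.33], [0.03, 2.71], [-1.35, 4.49], [0.32, 2.68], [-2.91, 2.91]. Speed limits (rad/s): [2.57, 2.57, 3.14, 3.14, 3.14, 3.14].

## Interface

Orientations are given as a 3x3 rotation matrix whose columns are the frame's x, y, z axes.
In Python, from station import manip gives the robot as it stands. The module is installed in compiled form; this text tells all that it offers.
- The arm moves only by the tool servo_tool, never from a script. Its argument "deltas" is one flat list of numbers, 5 for each row, row after row: the shift along the world's x, y, z in mm, then the turn about the world's z in rad, then the gripper command: -1 is shut, 1 is fully open, values between are in proportion. A call has exactly 10 rows; each row shifts and turns the commanded pose from where the row before left it; what a row does not reach is not made up. A row lasts 1/10 s, in which the tool goes at most 50 mm and 8.59 degrees, less where a joint would pass 70% of its speed; a pose out of reach is approached as far as the arm can. A call with a gripper value outside its range is refused whole. The fingers move at their own pace and stop on an object; "force" is the grip in N (left out, the last holds). Time passes only in rows, so rows that do not move let the fingers close, or fill a call up. It gives the time, the measured TCP pose, the force, the opening and the grip force at its end, in the units of the state.
- manip.state(): the state, without advancing time (a new reading comes with each control period).
- manip.get_image(name): name is "scene" or "top" or "wrist"; returns a dict with "color" (420x560x3 uint8, red, green, blue), "mtx" (3x3 intrinsics, pixels), "cam_to_world" (4x4, takes a point from camera to world coordinates). Camera axes: x right, y up, looking along -z (the intrinsics and any distortion apply to the point x, -y, -z); pixel columns grow to the right and rows downward; lengths in mm; the calibration is good to about 2 mm. A picture is of the moment at which its call begins. There is no depth.
- manip.finish_job(): hands the job in; it is judged then, once.
The state is a dict: "clock": time; "joint_pos": joint angles; "joint_velocities": joint speeds; "tau": joint torques, N m; "tool_pos": TCP position; "tcp_rot": TCP orientation; "ft_force": force on the tool from outside, world axes, zero at the start; "torque": the same for the moment, N m; "gripper_width": opening from 0.0 (shut) to 1.0 (fully open); "grasp_force": force on a finger pad.
Only numpy, scipy, OpenCV 4.12 (cv2) and the standard library are available. Lean on these libraries where they do the work, as an engineer would, in place of code of your own. Each camera call takes 0.05 s, during which the arm holds its last target. There are 200 camera calls.

## Task

Free the fastener carousel's brake with the T-key from its wooden holder: press the key lightly on the steel brake spindle and turn it until its blade drops fully into the slot, then turn it clockwise as far as it goes, so that the key's grip lies in line with the two white ribs. Turn the carousel by its middle knob the shorter way round until the middle of the big empty bay faces the brass stud, and stand every steel pipe coupling from the counter upright in that bay; then turn the key back counter-clockwise by a quarter turn to set the brake, and stand the key in its holder again, leaving the carousel facing the stud and the other goods where they are.

Things in the scene. Friction and masses are not known exactly. Their poses are not given: they have to be found in the camera images.
- stand: Fixed carousel stand: round steel plinth (radius 125, 23 mm high) with an arm to the brake housing. Origin: on the carousel axis at counter level, z up; position and yaw vary.
- ribs (a point): Centre of the top of the grey brake housing (100 x 80 mm, 28 mm high; 215 mm from the carousel axis along the stand's -y). Its x axis is the line of the two white ribs. Key turned clockwise to its stop: brake free, the key's x within 12 degrees of this line. Brake set: at least 60 degrees counter-clockwise of it; the stop that way is at 120 degrees.
- lock (a point): Centre of the top of the brake spindle, a square steel head 54 x 54 mm, 50 mm above the counter; axes as the stand's. In its top a slot 26.5 x 10.5 mm, 22 mm deep. It turns with 0.25 N m of friction and stays where left. At the start the slot's long side lies 63 to 103 degrees counter-clockwise (from above) of this x axis: exactly where is not told, only felt or seen.
- key: Loose steel T-key, 150 g, standing in the holder. Origin: centre of the blade's tip, z up. Blade 24 (x) x 8 (y), 20 mm long; round collar (radius 22) at 20 to 26 mm; neck; flat grip 60 (x) x 14 (y) at 40 to 80 mm height. A half turn fits too. Fully in the spindle the collar rests on its top (origin 20 mm below lock); it stands by itself when let go, with 6 degrees of play.
- holder: Fixed wooden block 75 x 75 mm, 32 mm high, for the key, with a round hole of 32 mm diameter, 28 mm deep, in the middle of its top; the key stands in it at any yaw with its collar on the block's top (key origin 12 mm above the counter). Origin: centre of its underside.
- carousel (a joint): Angle of the carousel in its stand, rad, seen from above counter-clockwise positive, no stops. At 0 the empty bay faces the stand's +y. It starts between -0.8 and 0.8; the shorter way to the stud is always less than 2.4 rad. It turns with 0.25 N m of friction and stays where left.
- bay (a point): On the carousel axis, on the bay's floor (35 mm above the counter); turns with the carousel, y points to the middle of the empty bay. Round aluminium tray of radius 165 mm, rim 30 mm high, 4 mm thick. The empty bay is the whole half with y > 0 (a wall 30 mm high along x bounds it), the other half holds stock. The hub in the middle has radius 30 and is 40 mm high.
- bay_mouth (a point): Point on the outer rim in the middle of the empty bay, 165 mm from the axis (bay's +y).
- knob_grip (a point): On the carousel axis at the height to grip the black bar knob on the hub, 100 mm above the counter: bar 70 mm along the bay's x, 16 mm thick along the bay's y; its top is 15 mm above this point, its lower edge (the hub's top) 25 mm below.
- stud (a point): Round-topped brass stud, 34 mm wide, 86 mm high, fixed to the counter 190 mm from the carousel axis, on the stand's +x or -x side (a black square rubber pad is on the other side). This point is on its axis at counter level. The bay faces it when bay_mouth is beside it (25 mm away at best).
- coupling0: Loose steel pipe coupling, a plain upright cylinder 50 mm in diameter and 60 mm tall, about 250 g (2 to 4 of the four are present). Stands on the counter to the robot's right at the start. Origin: centre of its underside, z up.
- coupling1: Loose steel pipe coupling, a plain upright cylinder 50 mm in diameter and 60 mm tall, about 250 g (2 to 4 of the four are present). Stands on the counter to the robot's right at the start. Origin: centre of its underside, z up.
- coupling2: Loose steel pipe coupling, a plain upright cylinder 50 mm in diameter and 60 mm tall, about 250 g (2 to 4 of the four are present). Stands on the counter to the robot's right at the start. Origin: centre of its underside, z up.
- coupling3: Loose steel pipe coupling, a plain upright cylinder 50 mm in diameter and 60 mm tall, about 250 g (2 to 4 of the four are present). Stands on the counter to the robot's right at the start. Origin: centre of its underside, z up.
- oilcan: Bystander: grey tin, 68 mm wide, 85 mm tall; leave alone.
- cup: Bystander: white cup, 72 mm wide, 85 mm tall; leave alone.
- tape: Bystander: black tape measure, 65 x 35 x 60 mm; leave alone.
- wrench: Bystander: steel wrench 170 mm long, lying; leave alone.
There are look-alikes about, which are no part of the job. Leave any red look-alike of the coupling1 alone.

How it is judged (in metres and radians):
On the way, in this order (a step that is already met when the one before it is completed fails the run):
1. the key is fully down in the spindle and turned in line with the white ribs: brake free (horizontal distance between key and lock below 0.005 m and z of key in the frame of lock below -0.016 m and angle between key's own z axis and vertical below 0.12 rad and angle between the x axis of key and the x axis of lock, either way round below 0.25 rad), for 0.2 s.
2. the middle of the empty bay faces the brass stud, knob let go, key still in the spindle (horizontal distance between key and lock below 0.005 m and z of key in the frame of lock below -0.016 m and angle between key's own z axis and vertical below 0.12 rad and horizontal distance between bay_mouth and stud below 0.047 m and contact force between carousel and the fingers below 0.1 N), for 0.2 s.
3. every coupling stands upright in the empty bay, let go (y of each of coupling0, coupling1, coupling2, coupling3 in the frame of bay above 0.02 m and horizontal distance between each of coupling0, coupling1, coupling2, coupling3 and bay below 0.145 m and z of coupling0 in the frame of bay between -0.006 and 0.006 m and angle between each of coupling0, coupling1, coupling2, coupling3's own z axis and vertical below 0.12 rad and linear speed of each of coupling0, coupling1, coupling2, coupling3 below 0.03 m/s and contact force between each of coupling0, coupling1, coupling2, coupling3 and the fingers below 0.1 N and z of coupling1 in the frame of bay between -0.006 and 0.006 m and z of coupling2 in the frame of bay between -0.006 and 0.006 m and z of coupling3 in the frame of bay between -0.006 and 0.006 m), for 0.2 s.
4. the key, fully down in the spindle, is turned back at least 60 degrees from the ribs: brake set (horizontal distance between key and lock below 0.005 m and z of key in the frame of lock below -0.016 m and angle between key's own z axis and vertical below 0.12 rad and angle between the x axis of key and the x axis of lock, either way round above 1.05 rad), for 0.2 s.
At the end, for the whole second after the job is handed in: Every coupling present stands upright (within 7 degrees) on the floor of the empty bay, at rest; the bay's middle faces the brass stud (bay_mouth within 47 mm of it, about 14 degrees); the key stands upright in its holder, collar within 4 mm of the block's top (all of step 3 and horizontal distance between bay_mouth and stud below 0.047 m and horizontal distance between key and holder below 0.008 m and z of key in the frame of holder below 0.016 m and angle between key's own z axis and vertical below 0.12 rad and linear speed of key below 0.03 m/s); the robot touches nothing.
It fails at once if the carousel is turned the longer way round (past 2.9 rad either way) (value of joint carousel above 2.9 rad or value of joint carousel below -2.9 rad).
It fails at once if other goods on the counter are moved more than 5 cm (distance of any of oilcan, cup, tape, wrench from where it was at the start of the episode above 0.05 m).
Of coupling0, coupling1, coupling2, coupling3 only 2 to 4 are there at a start; the rules pass over those that are not, and their reading is None.
At some moment in a run one of coupling0, coupling1, coupling2, coupling3 may be knocked a few centimetres aside while the robot is not near it.
It also fails if it takes over 210 s, if anything falls off the work surface, if the arm or the gripper's body presses on something with over 40 N, if the wrist force passes 120 N, or if a joint passes its speed limit or range.

## Working session

There is one attempt and no reset: what is moved stays moved. The work goes in short steps, Python scripts to look and compute and a tool call to move; the robot and the scene stay as the last step left them, time stands still between calls to the robot, and variables do not carry over. Pictures are saved under pics/ and viewed, at most 14 in all, crops included, and the job is handed in when it is done.

Besides the shell and the picture viewer there is one more tool, called after "Call:" by a JSON object that holds its "fn" and its "kwargs", one argument or row to a line. servo_tool: Moves the arm, as the interface text tells. Its arguments: {"type":"object","properties":{"deltas":{"type":"array","items":{"type":"number"}},"force":{"type":"number"}},"required":["deltas"]}

```bash
mkdir -p pics; cat > h.py <<'E'
import numpy as np, cv2
from station import manip
def snap(name,fn=None):
    im=manip.get_image(name)
    if fn: cv2.imwrite('pics/'+fn,im['color'][:,:,::-1])
    return im
def ray(im,u,v):
    K=np.array(im['mtx']);T=np.array(im['cam_to_world'])
    d=np.linalg.solve(K,[u,v,1.]);d=np.array([d[0],-d[1],-d[2]])
    return T[:3,3],T[:3,:3]@d
def w(im,u,v,z):
    o,d=ray(im,u,v);return (o+d*(z-o[2])/d[2]).round(1)
def px(im,p):
    K=np.array(im['mtx']);T=np.array(im['cam_to_world'])
    c=T[:3,:3].T@(np.array(p,float)-T[:3,3]);c=K@np.array([c[0],-c[1],-c[2]]);return (c[:2]/c[2]).round(1)
E
python3 - <<'E'
from h import *
import pickle
a=snap('top','top0.png');b=snap('scene','scene0.png');pickle.dump((a,b),open('im0.pkl','wb'))
print(manip.tip_reach,a['cam_to_world'],b['cam_to_world'],a['mtx'])
s=manip.state();print(s['tcp_rot'],s['ft_force'],s['gripper_width'])
E
```

```text
14.0 [[-2.17749943e-02  9.86862647e-01 -1.60087368e-01  2.79762783e+02]
 [-9.99598688e-01 -2.43925537e-02 -1.44036623e-02 -8.05677902e+01]
 [-1.81193760e-02  1.59709484e-01  9.86997755e-01  1.41755408e+03]
 [ 0.00000000e+00  0.00000000e+00  0.00000000e+00  1.00000000e+00]] [[ 1.52164630e-01 -7.62895213e-01  6.28360421e-01  1.55241497e+03]
 [ 9.88332851e-01  1.13178963e-01 -1.01924964e-01 -2.24319435e+02]
 [ 6.64088645e-03  6.36538621e-01  7.71216236e-01  1.35585220e+03]
 [ 0.00000000e+00  0.00000000e+00  0.00000000e+00  1.00000000e+00]] [[545.42649276   0.         286.5057917 ]
 [  0.         545.42649276 207.23849966]
 [  0.           0.           1.        ]]
[[-9.26514004e-01  3.76259354e-01 -8.35878315e-04]
 [ 3.76260257e-01  9.26512469e-01 -1.69216432e-03]
 [ 1.37759028e-04 -1.88232173e-03 -9.99998219e-01]] [-0.37828889 -0.12897721 -0.01812128] 1.0007802760420967
```

View pics/top0.png

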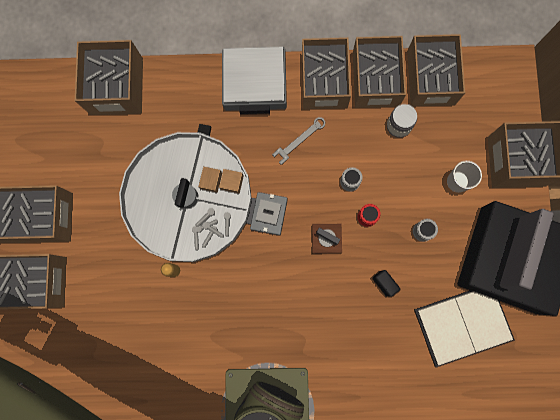

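View pics/scene0.png

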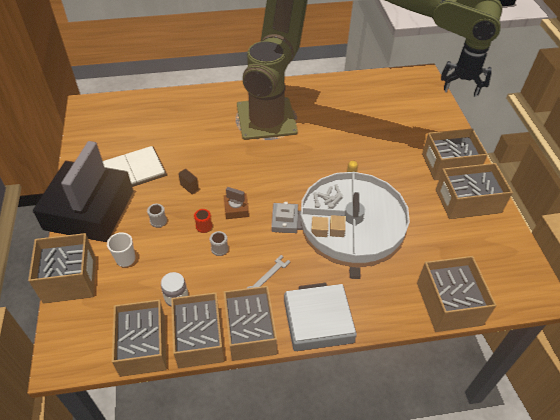

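The top view shows the carousel at (184,196) with its empty bay to the left, towards world +y. The brake housing is at (268,213), the brass stud at (169,270), the rubber pad at (204,130) and the holder with the key at (327,238).

Coupling candidates are grey (351,179), grey (427,230) and red (370,215). The two grey cylinders fit the description, and the red one is the look-alike. The white pot at (403,120) and the cup at (465,177) are bystanders. I'll confirm in one enlarged crop.

```bash
python3 - <<'E'
from h import *
import pickle
a,b=pickle.load(open('im0.pkl','rb'))
c=a['color'][100:300,240:480,::-1];c=cv2.resize(c[50:190],None,fx=3.3,fy=3.3,interpolation=cv2.INTER_CUBIC);cv2.imwrite('pics/c1.png',c) # origin (240,150)
d=cv2.resize(a['color'][120:285,110:300,::-1],None,fx=3.6,fy=3.6,interpolation=cv2.INTER_CUBIC);cv2.imwrite('pics/c2.png',d)
E
```

```text
(no output)
```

View pics/c1.png

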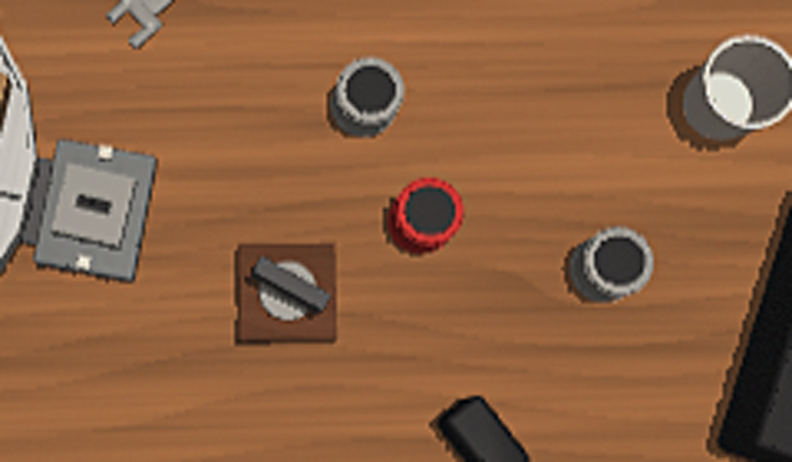

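View pics/c2.png

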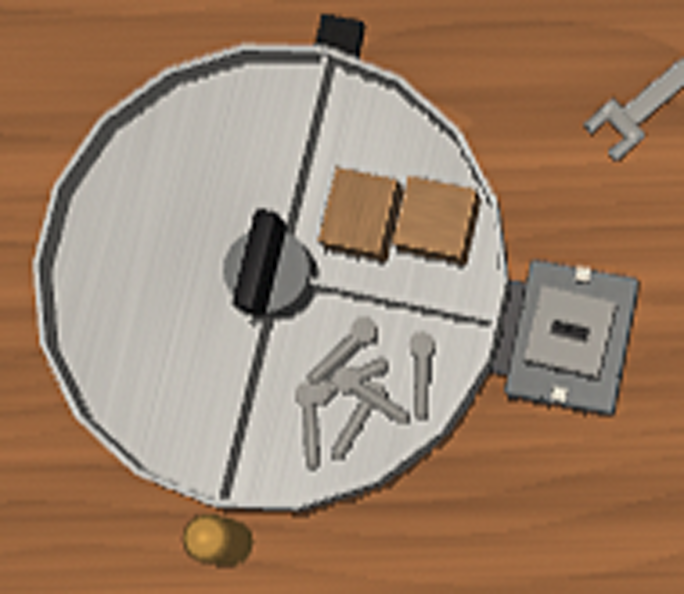

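The crops confirm two grey couplings (tops at about (351,177) and (427,229)) and the red look-alike at (370,214). The key's grip runs from c1 (258,265) to (322,302). The ribs are at c2 (583,273) and (559,394), and the slot runs from c2 (552,325) to (588,333).

```bash
python3 - <<'E'
from h import *
import pickle
a,b=pickle.load(open('im0.pkl','rb'))
A=lambda u,v,z:w(a,240+u/3.3-.35,150+v/3.3-.35,z)
B=lambda u,v,z:w(a,110+u/3.6-.36,120+v/3.6-.36,z)
ang=lambda p,q:np.degrees(np.arctan2(*(q-p)[1::-1]))
print('coup',A(371,90,60),A(617,261,60),'red',A(429,211,60))
print('holder',[A(*c,32) for c in((236,245),(335,245),(335,342),(236,342))])
g1,g2=A(258,265,92),A(322,302,92);print('grip',(g1+g2)/2,np.linalg.norm(g1-g2),ang(g1,g2), A(290,284,92))
r1,r2=B(583,273,28),B(559,394,28);print('ribs',(r1+r2)/2,ang(r2,r1))
h=[B(*c,28) for c in((530,261),(638,279),(613,413),(506,397))];print('housing',np.mean(h,0),h)
h=[B(*c,50) for c in((540,287),(616,300),(602,379),(524,363))];print('spindle',np.mean(h,0),np.linalg.norm(h[0]-h[1]))
s1,s2=B(552,324.5,50),B(588,334,50);print('slot',(s1+s2)/2,ang(s1,s2),np.linalg.norm(s1-s2))
k1,k2=B(267,212,115),B(247,313,115);print('knob',(k1+k2)/2,ang(k2,k1),np.linalg.norm(k1-k2))
print('stud',B(206,537,86)); print('wall ends',B(328,60,65),B(226,496,65))
c=[B(*q,65) for q in((36,265),(508,270),(260,45),(270,512))];print(c,(c[0]+c[1])/2,(c[2]+c[3])/2)
# key grip in scene
E
```

```text
coup [ 573.8 -228.9   60. ] [ 437. -409.   60.] red [ 478.7 -269.1   60. ]
holder [array([ 459.8, -122.5,   32. ]), array([ 457.9, -199.1,   32. ]), array([ 382.9, -196.3,   32. ]), array([ 384.6, -120.3,   32. ])]
grip [ 422.4  -159.65   92.  ] 54.421043723912526 -121.7040642004728 [ 422.  -159.7   92. ]
ribs [493.35 -13.    28.  ] -12.027508540388835
housing [490.5   -13.425  28.   ] [array([546.7,  15.8,  28. ]), array([531.6, -61.8,  28. ]), array([435.2, -41.9,  28. ]), array([448.5,  34.2,  28. ])]
spindle [490.75 -13.65  50.  ] 54.6575703814211
slot [492.8  -13.35  50.  ] -106.30367645984356 26.360007587252316
knob [533.8  194.85 115.  ] -10.529904759428883 70.58873847859867
stud [350.9 233.9  86. ]
wall ends [689.5 155.9  65. ] [379.9 225.4  65. ]
[array([545.5, 361.7,  65. ]), array([533.6,  28.7,  65. ]), array([702. , 204.7,  65. ]), array([368.1, 194.8,  65. ])] [539.55 195.2   65.  ] [535.05 199.75  65.  ]
```

Call:
{"fn": "servo_tool", "kwargs": {
  "deltas": [9,-38,0,-0.087,1,9,-38,0,-0.087,1,9,-38,0,-0.087,1,9,-38,0,-0.087,1,9,-38,0,-0.087,1,9,-38,0,-0.087,1,9,-38,0,-0.087,1,9,-38,0,-0.087,1,9,-38,0,-0.087,1,9,-38,0,-0.087,1],
  "force": 60
}}

```text
clock: 1.1
tool_pos: [334.4, 220.7, 244.9]
tcp_rot: [[-0.307, 0.952, -0.0], [0.952, 0.307, -0.0], [-0.0, -0.0, -1.0]]
ft_force: [0.9, -0.3, 0.7]
gripper_width: 0.998
grasp_force: 0.0
```

Call:
{"fn": "servo_tool", "kwargs": {
  "deltas": [9,-38,0,-0.087,1,9,-38,0,-0.087,1,9,-38,0,-0.087,1,9,-38,0,-0.087,1,9,-38,0,-0.087,1,9,-38,0,-0.087,1,9,-38,0,-0.087,1,9,-38,0,-0.087,1,9,-38,0,-0.087,1,9,-38,0,-0.087,1]
}}

```text
clock: 2.1
tool_pos: [424.4, -159.4, 244.9]
tcp_rot: [[0.53, 0.848, -0.0], [0.848, -0.53, 0.0], [0.0, -0.0, -1.0]]
ft_force: [0.6, 0.6, 0.5]
gripper_width: 1.002
grasp_force: 0.0
```

```bash
cat >> h.py <<'E'
def st():
    s=manip.state();R=np.array(s['tcp_rot']);print('t',round(s['clock'],2),np.round(s['tool_pos'],1),'yaw_y',np.degrees(np.arctan2(R[1,1],R[0,1])).round(2),'F',np.round(s['ft_force'],1),'T',np.round(s['torque'],2),'w',round(s['gripper_width'],3),'gf',np.round(s['grasp_force'],1),'j',np.round(s['joint_pos'],2))
E
python3 - <<'E'
from h import *
import pickle
st();i=snap('wrist','w1.png');pickle.dump(i,open('w1.pkl','wb'))
print(px(i,(422,-160,92)),px(i,(422,-160,32)))
E
```

```text
t 2.1 [ 424.4 -159.4  244.9] yaw_y -32.04 F [0.6 0.6 0.5] T [ 0.07 -0.01 -0.03] w 1.002 gf 0.0 j [-0.48 -0.33  2.07  0.    1.4   0.08]
[277.2 192.2] [277.4 176.4]
```

View pics/w1.png

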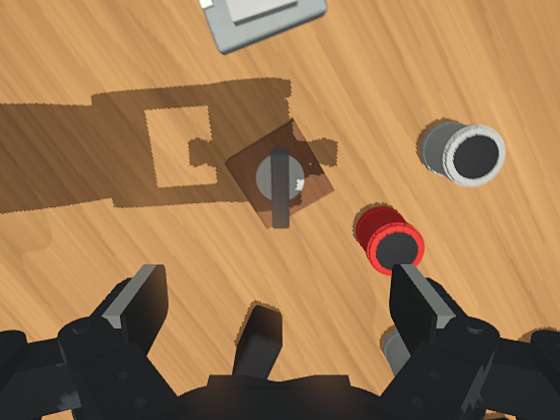

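The wrist view shows the key's grip top from (281,150) to (280,228), vertical in the picture and so aligned with the pads. The holder lies under it with its collar at (280,178).

```bash
python3 - <<'E'
from h import *
import pickle
i=pickle.load(open('w1.pkl','rb'))
print(w(i,280.5,151,92),w(i,280,228,92),w(i,280.3,189.5,92),w(i,280,177.5,38),w(i,331,188,32),w(i,225,160,32),w(i,292,121,32),w(i,270,228,32))
E
```

```text
[ 441.1 -134.2   92. ] [ 408.2 -186.2   92. ] [ 425.2 -159.5   92. ] [ 424.1 -161.    38. ] [ 458.8 -196.1   32. ] [ 389.3 -121.3   32. ] [ 459.9 -124.1   32. ] [ 388.9 -199.3   32. ]
```

Call:
{"fn": "servo_tool", "kwargs": {
  "deltas": [0,-0.5,-30,0,1,0,0,-30,0,1,0,0,-30,0,1,0,0,-30,0,1,0,0,-25,0,1,0,0,-15,0,1,0,0,-10,0,1,0,0,-5,0,1,0,0,0,0,-1,0,0,0,0,-1]
}}

```text
clock: 3.15
tool_pos: [425.2, -158.6, 71.2]
tcp_rot: [[0.527, 0.85, 0.001], [0.85, -0.527, -0.001], [0.0, 0.001, -1.0]]
ft_force: [0.4, 0.8, -0.3]
gripper_width: 0.693
grasp_force: 0.0
```

Call:
{"fn": "servo_tool", "kwargs": {
  "deltas": [0,0,0,0,-1,0,0,0,0,-1,0,0,0,0,-1,0,0,0,0,-1,0,0,0,0,-1,0,0,0,0,-1,0,0,0,0,-1,0,0,0,0,-1,0,0,10,0,-1,0,0,10,0,-1]
}}

```text
clock: 4.15
tool_pos: [423.9, -157.9, 90.0]
tcp_rot: [[0.527, 0.85, -0.002], [0.85, -0.527, 0.001], [-0.0, -0.002, -1.0]]
ft_force: [1.2, -0.5, -1.1]
gripper_width: 0.158
grasp_force: 58.8
```

```bash
python3 -c "from h import *;st()"
```

```text
t 4.15 [ 423.9 -157.9   90. ] yaw_y -31.8 F [ 1.2 -0.5 -1.1] T [-0.01 -0.06  0.02] w 0.158 gf 58.8 j [-0.48 -0.17  2.21  0.    1.1   0.08]
```

Call:
{"fn": "servo_tool", "kwargs": {
  "deltas": [0,0,30,0,-1,0,0,30,0,-1,8,15,20,0.03,-1,8,15,0,0.04,-1,8,15,0,0.04,-1,8,15,0,0.04,-1,8,15,0,0.04,-1,8,15,0,0.04,-1,8,17,0,0.04,-1,0,0,0,0,-1]
}}

```text
clock: 5.15
tool_pos: [481.0, -49.9, 170.6]
tcp_rot: [[0.279, 0.96, 0.0], [0.96, -0.279, 0.0], [0.001, 0.0, -1.0]]
ft_force: [-0.7, -0.5, -1.0]
gripper_width: 0.155
grasp_force: 58.9
```

```bash
python3 - <<'E'
from h import *
import pickle
st();i=snap('wrist','w2.png');pickle.dump(i,open('w2.pkl','wb'))
cv2.imwrite('pics/w2.png',cv2.resize(i['color'][:,:,::-1],None,fx=1.4,fy=1.4,interpolation=cv2.INTER_CUBIC))
p=manip.state()['tool_pos'];print(px(i,(491,-13,50)),px(i,np.array(p)-[0,0,59]),px(i,np.array(p)+[0,0,21]))
E
```

```text
t 5.15 [481.  -49.9 170.6] yaw_y -16.18 F [-0.7 -0.5 -1. ] T [-0.06 -0.01 -0.02] w 0.155 gf 58.9 j [-0.21 -0.19  2.09  0.    1.25  0.07]
[278.5 146.1] [279.4 233.6] [280. 318.]
```

View pics/w2.png

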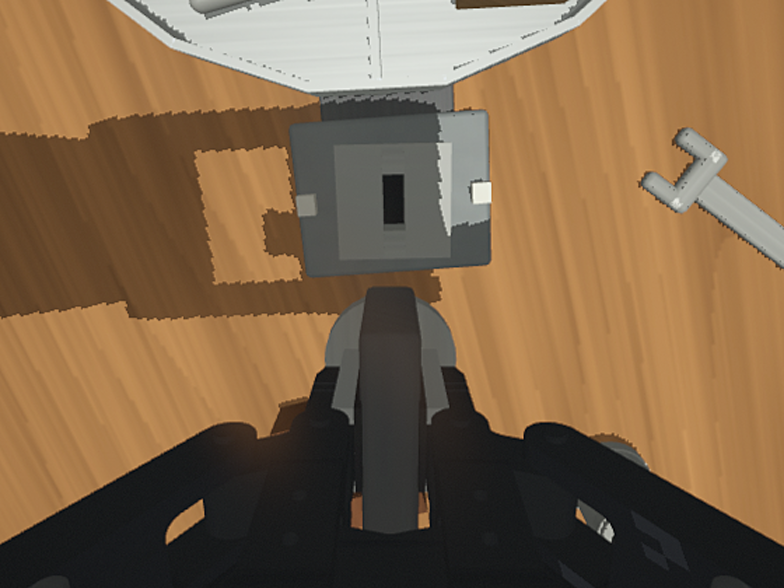

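The slot is centred at (394,203) in the enlarged picture, 1.4x, and is vertical there, parallel to the key. The key collar spans columns 325 to 456, with its front edge at row 293.

```bash
python3 - <<'E'
from h import *
import pickle
i=pickle.load(open('w2.pkl','rb'))
P=lambda u,v,z:w(i,u/1.4,v/1.4,z)
s=P(393.7,203,50);print('slot',s,P(393.5,175,50),P(393.7,231,50),'spindle',np.mean([P(334,143,50),P(451,143,50),P(452,259,50),P(336,259,50)],0))
tx=np.array([.279,.96,0]);ty=np.array([.96,-.279,0]);tcp=np.array([481,-49.9,170.6])
print('rib',P(306,205,28),P(481,192,28))
for off in(57,59,61):
    z=170.6-off+26;f=P(390.5,293,z)-tcp;l=P(325,352,z)-tcp;r=P(456,352,z)-tcp
    print(off,f@tx-22,l@ty,r@ty)
gz=170.6-59+80; f=P(365,288,170.6-59+40);print((P(390,288,170.6-59+40)-tcp)@tx,(P(390,288,gz)-tcp)@tx)
E
```

```text
slot [493.  -12.8  50. ] [ 4.965e+02 -2.000e-01  5.000e+01] [489.2 -25.7  50. ] spindle [492.8  -12.65  50.  ]
rib [448.5  -3.8  28. ] [537.  -22.6  28. ]
57 -0.8134000000000086 -22.181100000000022 21.226800000000022
59 -1.4172999999999973 -22.46580000000002 21.477900000000023
61 -2.0490999999999957 -22.72260000000002 21.72900000000002
26.349299999999996 37.898099999999985
```

Call:
{"fn": "servo_tool", "kwargs": {
  "deltas": [4,10,0,0,-1,4,10,0,0,-1,5,10,0,0,-1,0,8.5,0,0,-1,0,0,-15,0,-1,0,0,-15,0,-1,0,0,-15,0,-1,0,0,-10,0,-1,0,0,-2,0,-1,0,0,0,0,-1]
}}

```text
clock: 6.2
tool_pos: [493.2, -13.0, 112.5]
tcp_rot: [[0.282, 0.96, -0.001], [0.96, -0.282, 0.0], [-0.0, -0.001, -1.0]]
ft_force: [0.1, -0.3, -1.1]
gripper_width: 0.155
grasp_force: 58.9
```

Call:
{"fn": "servo_tool", "kwargs": {
  "deltas": [0,0,-1,0,-1,0,0,-1,0,-1,0,0,-1,0,-1,0,0,-1,0,-1,0,0,-1,0,-1,0,0,-1,0,-1,0,0,-1,0,-1,0,0,0,0,-1,0,0,0,0,-1,0,0,0,0,-1]
}}

```text
clock: 7.2
tool_pos: [494.3, -12.8, 108.1]
tcp_rot: [[0.281, 0.96, 0.001], [0.96, -0.281, -0.0], [0.0, 0.001, -1.0]]
ft_force: [-3.4, 2.2, 7.7]
gripper_width: 0.158
grasp_force: 60.5
```

```bash
python3 -c "from h import *;st()"
```

```text
t 7.2 [494.3 -12.8 108.1] yaw_y -16.33 F [-3.4  2.2  7.7] T [ 0.02  0.7  -0.06] w 0.158 gf 60.5 j [-0.13 -0.09  2.11  0.    1.12  0.15]
```

Call:
{"fn": "servo_tool", "kwargs": {
  "deltas": [0.1,0.5,0,0,-1,0.1,0.5,0,0,-1,0.1,0.5,0,0,-1,0.1,0.5,0,0,-1,-0.5,0.1,0,0,-1,-0.5,0.1,0,0,-1,-0.5,0.1,0,0,-1,-0.5,0.1,0,0,-1,0,0,0,0,-1,0,0,0,0,-1]
}}

```text
clock: 8.2
tool_pos: [492.6, -10.5, 106.6]
tcp_rot: [[0.281, 0.96, 0.002], [0.96, -0.281, -0.0], [0.0, 0.002, -1.0]]
ft_force: [3.6, -0.9, -3.6]
gripper_width: 0.153
grasp_force: 58.7
```

```bash
python3 -c "from h import *;st()"
```

```text
t 8.2 [492.6 -10.5 106.6] yaw_y -16.33 F [ 3.6 -0.9 -3.6] T [-0.2  -0.8   0.03] w 0.153 gf 58.7 j [-0.13 -0.1   2.12 -0.    1.12  0.15]
```

Call:
{"fn": "servo_tool", "kwargs": {
  "deltas": [0.8,-0.2,0,0,-1,0,0,-1,0,-1,0,0,-1,0,-1,0,0,-1,0,-1,0,0,-1,0,-1,0,0,-1,0,-1,0,0,-1,0,-1,0,0,0,0,-1,0,0,0,0,-1,0,0,0,0,-1]
}}

```text
clock: 9.2
tool_pos: [492.8, -10.6, 100.2]
tcp_rot: [[0.281, 0.96, 0.0], [0.96, -0.281, -0.0], [0.0, 0.0, -1.0]]
ft_force: [2.4, -0.9, -2.4]
gripper_width: 0.155
grasp_force: 58.8
```

```bash
python3 -c "from h import *;st()"
```

```text
t 9.2 [492.8 -10.6 100.2] yaw_y -16.33 F [ 2.4 -0.9 -2.4] T [-0.13 -0.54  0.04] w 0.155 gf 58.8 j [-0.13 -0.09  2.12 -0.    1.11  0.15]
```

Call:
{"fn": "servo_tool", "kwargs": {
  "deltas": [0.6,-0.2,-1.5,0,-1,0,0,-2,0,-1,0,0,-2,0,-1,0,0,-2,0,-1,0,0,-2,0,-1,0,0,-1,0,-1,0,0,-1,0,-1,0,0,-1,0,-1,0,0,0,0,-1,0,0,0,0,-1]
}}

```text
clock: 10.2
tool_pos: [493.4, -10.7, 88.9]
tcp_rot: [[0.281, 0.96, -0.001], [0.96, -0.281, 0.0], [-0.0, -0.001, -1.0]]
ft_force: [-4.3, 0.3, 5.9]
gripper_width: 0.159
grasp_force: 60.0
```

```bash
python3 -c "from h import *;st()"
```

```text
t 10.2 [493.4 -10.7  88.9] yaw_y -16.32 F [-4.3  0.3  5.9] T [0.11 0.71 0.01] w 0.159 gf 60.0 j [-0.13 -0.07  2.13 -0.    1.09  0.15]
```

Call:
{"fn": "servo_tool", "kwargs": {
  "deltas": [0.1,-0.2,0,-0.14,-1,0.1,-0.2,0,-0.14,-1,0.1,-0.2,0,-0.14,-1,0.1,-0.2,0,-0.14,-1,0.1,-0.2,0,-0.14,-1,0.1,-0.2,0,-0.14,-1,0.1,-0.2,0,-0.14,-1,0.1,-0.2,0,-0.14,-1,0.1,-0.2,0,-0.14,-1,0.1,-0.2,0,-0.14,-1]
}}

```text
clock: 11.2
tool_pos: [495.1, -12.9, 88.9]
tcp_rot: [[0.993, -0.119, 0.001], [-0.119, -0.993, -0.0], [0.001, 0.0, -1.0]]
ft_force: [-0.9, -0.1, 3.6]
gripper_width: 0.157
grasp_force: 59.9
```

```bash
python3 -c "from h import *;st()"
```

```text
t 11.2 [495.1 -12.9  88.9] yaw_y -96.82 F [-0.9 -0.1  3.6] T [0.1  0.32 0.31] w 0.157 gf 59.9 j [-0.13 -0.07  2.12 -0.    1.08  1.56]
```

Call:
{"fn": "servo_tool", "kwargs": {
  "deltas": [0,0,0,-0.03,-1,0,0,0,-0.03,-1,0,0,0,-0.03,-1,0,0,0,0,-1,0,0,0,0,-1,0,0,0,0,-1,0,0,0,0,-1,0,0,0,0,-1,0,0,0,0,-1,0,0,0,0,-1]
}}

```text
clock: 12.2
tool_pos: [495.1, -13.0, 88.9]
tcp_rot: [[0.979, -0.202, 0.001], [-0.202, -0.979, -0.0], [0.001, 0.0, -1.0]]
ft_force: [-2.2, -1.1, 5.9]
gripper_width: 0.155
grasp_force: 60.0
```

```bash
python3 -c "from h import *;st()"
```

```text
t 12.2 [495.1 -13.   88.9] yaw_y -101.65 F [-2.2 -1.1  5.9] T [-0.05  0.34  0.16] w 0.155 gf 60.0 j [-0.13 -0.07  2.12 -0.    1.08  1.64]
```

Call:
{"fn": "servo_tool", "kwargs": {
  "deltas": [0,0,0,-0.03,-1,0,0,0,-0.03,-1,0,0,0,-0.03,-1,0,0,0,-0.02,-1,0,0,0,0,-1,0,0,0,0,-1,0,0,0,0,-1,0,0,0,0,-1,0,0,0,0,-1,0,0,0,0,-1]
}}

```text
clock: 13.2
tool_pos: [495.1, -13.2, 88.9]
tcp_rot: [[0.951, -0.308, 0.001], [-0.308, -0.951, -0.001], [0.001, 0.0, -1.0]]
ft_force: [-2.0, -1.4, 6.5]
gripper_width: 0.155
grasp_force: 60.1
```

```bash
python3 -c "from h import *;st()"
```

```text
t 13.2 [495.1 -13.2  88.9] yaw_y -107.95 F [-2.  -1.4  6.5] T [-0.13  0.36  0.15] w 0.155 gf 60.1 j [-0.13 -0.07  2.12 -0.    1.08  1.75]
```

Call:
{"fn": "servo_tool", "kwargs": {
  "deltas": [0,0,0,-0.03,-1,0,0,0,-0.03,-1,0,0,0,0,-1,0,0,0,0,-1,0,0,0,0,-1,0,0,0,0,-1,0,0,0,0,-1,0,0,0,0,-1,0,0,0,0,-1,0,0,0,0,-1]
}}

```text
clock: 14.2
tool_pos: [495.0, -13.2, 88.9]
tcp_rot: [[0.932, -0.363, 0.001], [-0.363, -0.932, -0.001], [0.002, 0.001, -1.0]]
ft_force: [-1.8, -1.2, 6.9]
gripper_width: 0.153
grasp_force: 60.4
```

```bash
python3 - <<'E'
from h import *
st();i=snap('wrist','w3.png');a=snap('top')
E
```

```text
t 14.2 [495.  -13.2  88.9] yaw_y -111.31 F [-1.8 -1.2  6.9] T [-0.25  0.46  0.53] w 0.153 gf 60.4 j [-0.13 -0.07  2.12 -0.    1.08  1.81]
```

View pics/w3.png

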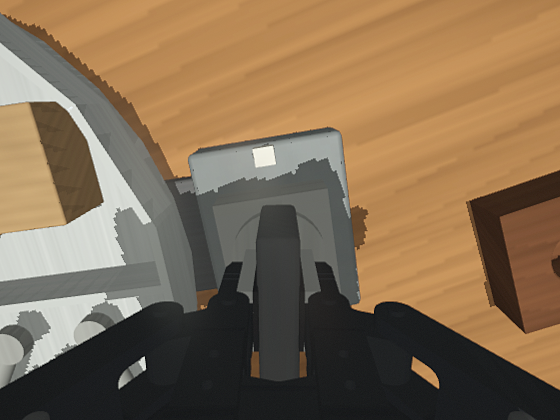

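The key is down in the slot and hard on its clockwise stop, since the torque rose to 0.5 N m. It sits about 9° past the rib line because of its play. I'll ease it back into line and let go.

Call:
{"fn": "servo_tool", "kwargs": {
  "deltas": [0,0,0,0.05,-1,0,0,0,0.05,-1,0,0,0,0,-1,0,0,0,0,-1,0,0,0,0,-1,0,0,0,0,0,0,0,0,0,0.2,0,0,0,0,0.5,0,0,0,0,0.5,0,0,0,0,0.5]
}}

```text
clock: 15.3
tool_pos: [494.2, -12.8, 87.5]
tcp_rot: [[0.963, -0.271, -0.0], [-0.271, -0.963, 0.0], [-0.0, 0.0, -1.0]]
ft_force: [-0.5, 0.3, -0.1]
gripper_width: 0.751
grasp_force: 0.0
```

Call:
{"fn": "servo_tool", "kwargs": {
  "deltas": [0,0,10,0,0.5,0,0,15,0,0.5,0,0,20,0,0.5,0,0,20,0,0.5,0,0,20,0,0.5,5,20,15,0,0.5,4,20,10,0,0.5,4,20,0,0,0.5,4,20,0,0,0.5,4,20,0,0,0.5]
}}

```text
clock: 16.3
tool_pos: [516.0, 88.1, 199.9]
tcp_rot: [[0.963, -0.271, 0.003], [-0.271, -0.963, 0.0], [0.002, -0.001, -1.0]]
ft_force: [-0.5, -0.0, -0.6]
gripper_width: 0.755
grasp_force: 0.0
```

```bash
python3 - <<'E'
from h import *
import pickle
st();i=snap('wrist','w4.png');pickle.dump(i,open('w4.pkl','wb'));a=snap('top');b=snap('scene')
c=np.hstack([cv2.resize(i['color'],(400,300)),cv2.resize(a['color'][120:285,110:330],(400,300))]);d=cv2.resize(b['color'][140:290,200:430],(400,261))
c=np.vstack([c,np.hstack([d,0*d])]);cv2.imwrite('pics/m4.png',c[:,:,::-1])
E
```

```text
t 16.3 [516.   88.1 199.9] yaw_y -105.71 F [-0.5 -0.  -0.6] T [ 0.02 -0.02  0.04] w 0.755 gf 0.0 j [ 0.07 -0.13  1.98  0.    1.29  1.91]
```

View pics/m4.png

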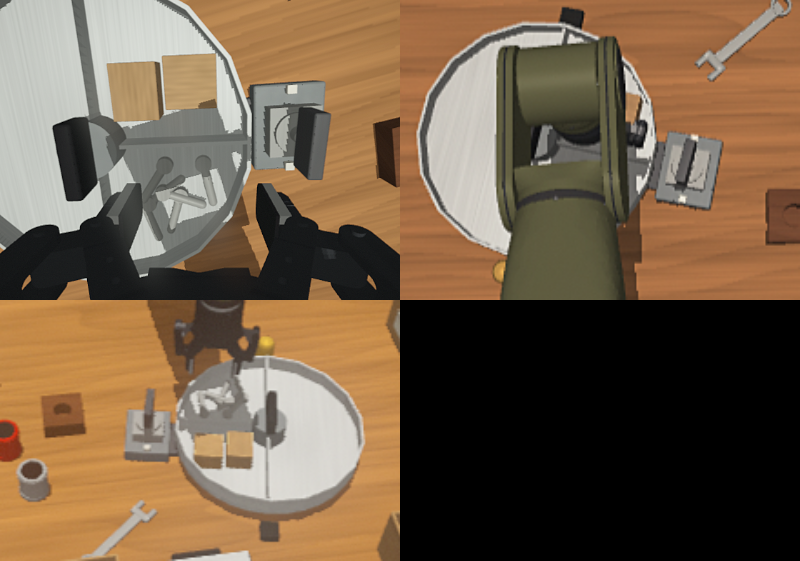

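Key stands upright in line with the ribs (top view inset (687,163)) and the holder is empty. Next is the knob.

Call:
{"fn": "servo_tool", "kwargs": {
  "deltas": [4,22,0,0.02,0.5,4,22,0,0.02,0.5,4,22,0,0.02,0.5,4,22,0,0.013,0.5,4,21,-10,0,0.5,0,0,-25,0,0.5,0,0,-25,0,0.5,0,0,-25,0,0.5,0,0,-15,0,0.5,0,0,-4,0,0.5]
}}

```text
clock: 17.45
tool_pos: [534.4, 195.2, 92.2]
tcp_rot: [[0.98, -0.201, -0.003], [-0.201, -0.98, -0.001], [-0.003, 0.002, -1.0]]
ft_force: [-0.3, 0.4, 0.0]
gripper_width: 0.751
grasp_force: 0.0
```

Call:
{"fn": "servo_tool", "kwargs": {
  "deltas": [0,0,0,0,-1,0,0,0,0,-1,0,0,0,0,-1,0,0,0,0,-1,0,0,0,0,-1,0,0,0,0,-1,0,0,0,0,-1,0,0,0,0,-1,0,0,0,0,-1,0,0,0,0,-1]
}}

```text
clock: 18.45
tool_pos: [536.8, 197.9, 95.8]
tcp_rot: [[0.98, -0.199, 0.004], [-0.199, -0.98, 0.003], [0.004, -0.004, -1.0]]
ft_force: [0.8, 6.4, 1.4]
gripper_width: 0.177
grasp_force: 58.4
```

```bash
python3 -c "from h import *;st()"
```

```text
t 18.45 [536.8 197.9  95.8] yaw_y -101.48 F [0.8 6.4 1.4] T [ 0.42 -0.19  0.15] w 0.177 gf 58.4 j [0.26 0.09 1.95 0.   1.09 2.03]
```

Call:
{"fn": "servo_tool", "kwargs": {
  "deltas": [0,0.7,0,0.04,-1,0,0,0,0.08,-1,0,0,0,0.08,-1,0,0,0,0.08,-1,0,0,0,0.08,-1,0,0,0,0.08,-1,0,0,0,0.08,-1,0,0,0,0.08,-1,0,0,0,0.08,-1,0,0,0,0.08,-1]
}}

```text
clock: 19.45
tool_pos: [537.0, 196.8, 95.8]
tcp_rot: [[0.847, 0.532, 0.004], [0.532, -0.847, 0.0], [0.003, 0.002, -1.0]]
ft_force: [1.7, -2.9, 2.8]
gripper_width: 0.181
grasp_force: 60.0
```

```bash
python3 -c "from h import *;st()"
```

```text
t 19.45 [537.  196.8  95.8] yaw_y -57.84 F [ 1.7 -2.9  2.8] T [-0.24 -0.11 -0.29] w 0.181 gf 60.0 j [ 0.26  0.09  1.95 -0.    1.1   1.27]
```

Call:
{"fn": "servo_tool", "kwargs": {
  "deltas": [0,0,0,0.09,-1,0,0,0,0.09,-1,0,0,0,0.09,-1,0,0,0,0.09,-1,0,0,0,0.09,-1,0,0,0,0.09,-1,0,0,0,0.09,-1,0,0,0,0.09,-1,0,0,0,0.08,-1,0,0,0,0,-1]
}}

```text
clock: 20.45
tool_pos: [538.0, 196.2, 95.8]
tcp_rot: [[0.209, 0.978, 0.006], [0.978, -0.209, -0.001], [0.0, 0.006, -1.0]]
ft_force: [6.8, -3.9, -0.4]
gripper_width: 0.179
grasp_force: 58.9
```

Call:
{"fn": "servo_tool", "kwargs": {
  "deltas": [0,0,0,0,-1,0,0,0,0,0.5,0,0,0,0,0.5,0,0,0,0,0.5,0,0,0,0,0.5,0,0,0,0,0.5,0,0,15,0,0.5,0,0,25,0,0.5,0,0,30,0,0.5,0,0,30,0,0.5]
}}

```text
clock: 21.45
tool_pos: [535.3, 196.9, 195.9]
tcp_rot: [[0.21, 0.978, 0.0], [0.978, -0.21, 0.0], [0.0, 0.0, -1.0]]
ft_force: [-0.3, -0.2, -0.1]
gripper_width: 0.751
grasp_force: 0.0
```

Call:
{"fn": "servo_tool", "kwargs": {
  "deltas": [0,0,30,0,1,4,-45,0,0,1,4,-45,0,0,1,4,-45,0,0,1,4,-45,0,0,1,4,-45,0,0,1,4,-45,0,0,1,4,-45,0,0,1,4,-45,0,0,1,0,-40,0,0,1]
}}

```text
clock: 22.45
tool_pos: [567.6, -205.4, 225.4]
tcp_rot: [[0.211, 0.977, 0.002], [0.977, -0.211, -0.001], [-0.0, 0.002, -1.0]]
ft_force: [-0.4, -0.4, -0.0]
gripper_width: 1.001
grasp_force: 0.0
```

```bash
python3 - <<'E'
from h import *
import pickle
st();i=snap('wrist');a=snap('top');b=snap('scene');pickle.dump((i,a,b),open('w5.pkl','wb'))
c=np.vstack([np.hstack([i['color'][:,80:480],cv2.resize(b['color'][140:290,130:430],(400,200))[:,:].repeat(1,0) if 0 else np.vstack([cv2.resize(b['color'][140:290,130:430],(400,200)),cv2.resize(a['color'][110:290,110:450],(400,220))])])]);cv2.imwrite('pics/m5.png',c[:,:,::-1]);print(c.shape)
print(px(i,(573.8,-228.9,60)),px(i,(437,-409,60)),px(a,(437,-409,60)))
E
```

```text
t 22.45 [ 567.6 -205.4  225.4] yaw_y -12.18 F [-0.4 -0.4 -0. ] T [-0.06 -0.    0.01] w 1.001 gf 0.0 j [-0.44  0.03  1.78 -0.    1.33 -0.22]
(420, 800, 3)
[292.3 212.2] [191.9 413.2] [426.6 228.7]
```

View pics/m5.png

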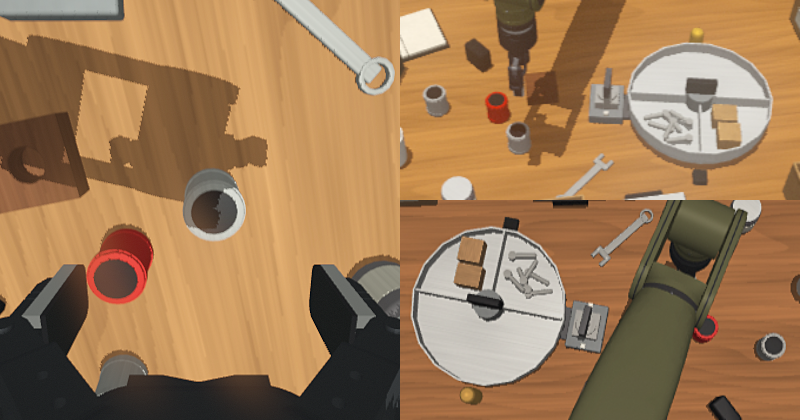

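The carousel's empty bay faces the stud, the key is still upright in the spindle, and the near coupling's top is at wrist pixel (295,209), where I expected it.

```bash
python3 - <<'E'
from h import *
import pickle
i,a,b=pickle.load(open('w5.pkl','rb'))
print(w(i,295,209,60),w(i,80+215-30,209,60),w(i,80+215+31,209,60))
P=lambda u,v,z:w(a,110+u*.85,110+(v-200)*180/220,z)
print('far',P(771,346,60)); print('wall',P(415,292,65),P(560,315,65),'stud',P(468,396,86))
E
```

```text
[ 576.5 -226.7   60. ] [ 552.4 -221.5   60. ] [ 601.5 -232.1   60. ]
far [  415.3 -1240.1    60. ]
wall [ 544.1 -505.1   65. ] [ 488.7 -806.6   65. ] stud [ 328.5 -591.1   86. ]
```

Call:
{"fn": "servo_tool", "kwargs": {
  "deltas": [4.5,-11,-20,0,1,4,-10.5,-30,0,1,0,0,-30,0,1,0,0,-30,0,1,0,0,-30,0,1,0,0,-25,0,1,0,0,-12,0,1,0,0,-3,0,1,0,0,0,0,-1,0,0,0,0,-1],
  "force": 40
}}

```text
clock: 23.6
tool_pos: [577.2, -224.9, 45.8]
tcp_rot: [[0.21, 0.978, 0.003], [0.978, -0.21, -0.001], [-0.001, 0.003, -1.0]]
ft_force: [-0.0, -0.2, -0.3]
gripper_width: 0.691
grasp_force: 0.0
```

Call:
{"fn": "servo_tool", "kwargs": {
  "deltas": [0,0,0,0,-1,0,0,0,0,-1,0,0,0,0,-1,0,0,0,0,-1,0,0,0,0,-1,0,0,20,0,-1,0,0,40,0,-1,0,0,40,0,-1,0,0,40,0,-1,0,0,20,0,-1]
}}

```text
clock: 24.6
tool_pos: [577.1, -225.3, 208.3]
tcp_rot: [[0.211, 0.978, 0.005], [0.978, -0.211, -0.003], [-0.001, 0.006, -1.0]]
ft_force: [-0.4, -1.1, -2.4]
gripper_width: 0.574
grasp_force: 42.1
```

```bash
python3 -c "from h import *;st()"
```

```text
t 24.6 [ 577.1 -225.3  208.3] yaw_y -12.15 F [-0.4 -1.1 -2.4] T [-0.01  0.01 -0.01] w 0.574 gf 42.1 j [-0.46  0.08  1.76 -0.    1.3  -0.25]
```

Call:
{"fn": "servo_tool", "kwargs": {
  "deltas": [-13,38,0,0,-1,-13,38,0,0,-1,-13,38,0,0,-1,-13,38,0,0,-1,-13,38,0,0,-1,-13,38,0,0,-1,-13,38,0,0,-1,-13,38,0,0,-1,-13,38,0,0,-1,-13,38,0,0,-1]
}}

```text
clock: 25.6
tool_pos: [444.7, 156.6, 203.4]
tcp_rot: [[0.211, 0.978, -0.0], [0.978, -0.211, -0.0], [-0.0, -0.0, -1.0]]
ft_force: [0.3, 0.3, -2.9]
gripper_width: 0.575
grasp_force: 42.2
```

Call:
{"fn": "servo_tool", "kwargs": {
  "deltas": [0,0,-20,0,-1,0,0,-25,0,-1,0,0,-25,0,-1,0,0,-25,0,-1,0,0,-15,0,-1,0,0,-8,0,-1,0,0,-4,0,-1,0,0,-3,0,-1,0,0,0,0,-1,0,0,0,0,-1]
}}

```text
clock: 26.6
tool_pos: [446.8, 155.5, 81.1]
tcp_rot: [[0.21, 0.978, 0.001], [0.978, -0.21, 0.0], [0.0, 0.001, -1.0]]
ft_force: [-3.6, -0.9, 5.2]
gripper_width: 0.571
grasp_force: 42.7
```

```bash
python3 -c "from h import *;st()"
```

```text
t 26.6 [446.8 155.5  81.1] yaw_y -12.15 F [-3.6 -0.9  5.2] T [-0.17  0.74  0.01] w 0.571 gf 42.7 j [ 0.22 -0.11  2.18 -0.    1.07  0.43]
```

Call:
{"fn": "servo_tool", "kwargs": {
  "deltas": [0,0,0,0,0.3,0,0,0,0,0.7,0,0,0,0,0.7,0,0,0,0,0.7,0,0,20,0,0.7,0,0,30,0,0.7,0,0,40,0,1,0,0,40,0,1,0,-20,20,0,1,0,-30,0,0,1]
}}

```text
clock: 27.6
tool_pos: [448.1, 106.0, 233.7]
tcp_rot: [[0.208, 0.978, 0.008], [0.978, -0.208, 0.001], [0.003, 0.008, -1.0]]
ft_force: [-0.7, -1.0, 0.3]
gripper_width: 1.0
grasp_force: 0.0
```

Call:
{"fn": "servo_tool", "kwargs": {
  "deltas": [0,-44,0,0,1,0,-48,0,0,1,0,-48,0,0,1,0,-48,0,0,1,0,-48,0,0,1,0,-48,0,0,1,0,-48,0,0,1,0,-48,0,0,1,0,-48,0,0,1,0,-48,0,0,1]
}}

```text
clock: 28.6
tool_pos: [445.5, -372.7, 228.7]
tcp_rot: [[0.211, 0.978, 0.0], [0.978, -0.211, 0.0], [0.0, 0.0, -1.0]]
ft_force: [2.0, 0.4, 0.2]
gripper_width: 0.999
grasp_force: 0.0
```

```bash
python3 - <<'E'
from h import *
import pickle
st();i=snap('wrist');a=snap('top');b=snap('scene');pickle.dump((i,a,b),open('w6.pkl','wb'))
c=np.hstack([i['color'][:,80:480],np.vstack([cv2.resize(b['color'][140:290,130:430],(400,200)),cv2.resize(a['color'][110:290,110:450],(400,220))])]);cv2.imwrite('pics/m6.png',c[:,:,::-1])
print(px(i,(437,-409,60)))
E
```

```text
t 28.6 [ 445.5 -372.7  228.7] yaw_y -12.18 F [2.  0.4 0.2] T [ 0.06 -0.04  0.02] w 0.999 gf 0.0 j [-0.79 -0.02  1.82  0.    1.33 -0.58]
[278.4 228.7]
```

View pics/m6.png

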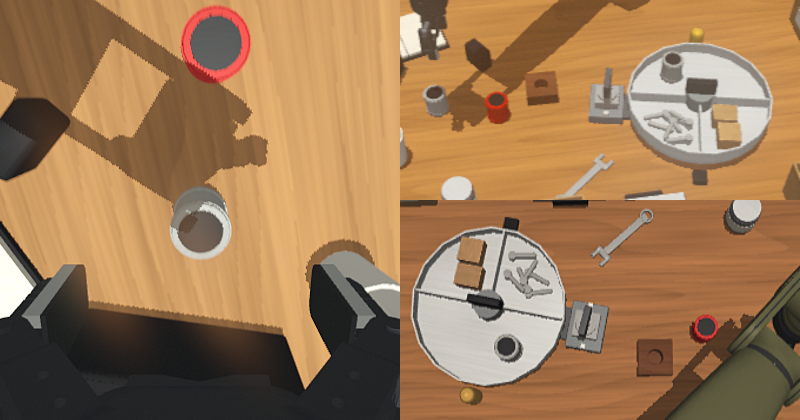

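The first coupling stands upright in the bay at top inset (507,347). The far one's top is at wrist pixel (281,230). The cup (wrist column 440) and the black case (row 310 and below) are nearby, so I'll check clearances.

```bash
python3 - <<'E'
from h import *
import pickle
i,a,b=pickle.load(open('w6.pkl','rb'));a0,b0=pickle.load(open('im0.pkl','rb'))
print(w(i,281,230,60),'cup',w(a0,467,175.5,85),'case',[w(i,80+u,v,z) for u,v,z in((92,305,60),(280,332,60))],w(a0,490,204,60),w(a0,459,283,60),'bay',w(a,110+107*.85,110+147*.818,95))
E
```

```text
[ 438.9 -410.6   60. ] cup [ 564.7 -511.1   85. ] case [array([ 328.3, -459.8,   60. ]), array([ 489., -523.,   60.])] [ 495.6 -571.    60. ] [ 301.3 -479.6   60. ] bay [442.4 149.3  95. ]
```

Call:
{"fn": "servo_tool", "kwargs": {
  "deltas": [-3.5,-19,-18,0,1,-3,-19,-30,0,1,0,0,-30,0,1,0,0,-30,0,1,0,0,-30,0,1,0,0,-27,0,1,0,0,-14,0,1,0,0,-4,0,1,0,0,0,0,-1,0,0,0,0,-1]
}}

```text
clock: 29.75
tool_pos: [440.4, -409.3, 47.6]
tcp_rot: [[0.21, 0.978, 0.002], [0.978, -0.21, -0.002], [-0.002, 0.002, -1.0]]
ft_force: [-0.0, -0.3, 0.4]
gripper_width: 0.692
grasp_force: 0.0
```

Call:
{"fn": "servo_tool", "kwargs": {
  "deltas": [0,0,0,0,-1,0,0,0,0,-1,0,0,0,0,-1,0,0,0,0,-1,0,0,0,0,-1,0,0,20,0,-1,0,0,40,0,-1,0,0,40,0,-1,0,0,40,0,-1,0,0,20,0,-1]
}}

```text
clock: 30.75
tool_pos: [440.3, -409.6, 210.1]
tcp_rot: [[0.211, 0.978, 0.004], [0.978, -0.21, -0.004], [-0.003, 0.005, -1.0]]
ft_force: [0.6, -0.2, -2.0]
gripper_width: 0.572
grasp_force: 42.2
```

```bash
python3 -c "from h import *;st()"
```

```text
t 30.75 [ 440.3 -409.6  210.1] yaw_y -12.15 F [ 0.6 -0.2 -2. ] T [-0.09 -0.02 -0.02] w 0.572 gf 42.2 j [-0.84  0.04  1.8   0.    1.3  -0.63]
```

Call:
{"fn": "servo_tool", "kwargs": {
  "deltas": [2,45,0,0,-1,2,45,0,0,-1,2,45,0,0,-1,2,45,0,0,-1,2,45,0,0,-1,2,45,0,0,-1,2,45,0,0,-1,2,45,0,0,-1,2,45,0,0,-1,2,45,0,0,-1]
}}

```text
clock: 31.75
tool_pos: [458.6, 43.2, 205.4]
tcp_rot: [[0.211, 0.978, -0.0], [0.978, -0.211, 0.0], [0.0, -0.0, -1.0]]
ft_force: [1.0, -0.1, -2.7]
gripper_width: 0.577
grasp_force: 42.3
```

Call:
{"fn": "servo_tool", "kwargs": {
  "deltas": [2,46,0,0,-1,2,46,0,0,-1,2,46,0,0,-1,2,46,0,0,-1,2,46,0,0,-1,0,0,-25,0,-1,0,0,-30,0,-1,0,0,-25,0,-1,0,0,-20,0,-1,0,0,0,0,-1]
}}

```text
clock: 32.75
tool_pos: [466.4, 270.1, 101.5]
tcp_rot: [[0.21, 0.978, -0.008], [0.978, -0.21, -0.003], [-0.005, -0.007, -1.0]]
ft_force: [-1.3, -0.6, -2.5]
gripper_width: 0.574
grasp_force: 42.2
```

```bash
python3 -c "from h import *;st()"
```

```text
t 32.75 [466.4 270.1 101.5] yaw_y -12.15 F [-1.3 -0.6 -2.5] T [0.   0.05 0.04] w 0.574 gf 42.2 j [0.43 0.02 2.01 0.   1.11 0.64]
```

Call:
{"fn": "servo_tool", "kwargs": {
  "deltas": [2,0,-10,0,-1,0,0,-6,0,-1,0,0,-4,0,-1,0,0,-3,0,-1,0,0,-1.5,0,-1,0,0,0,0,-1,0,0,0,0,-1,0,0,0,0,-1,0,0,0,0,-1,0,0,0,0,-1]
}}

```text
clock: 33.75
tool_pos: [472.2, 271.9, 83.0]
tcp_rot: [[0.211, 0.978, 0.002], [0.978, -0.211, 0.001], [0.001, 0.001, -1.0]]
ft_force: [-3.3, -1.4, 6.3]
gripper_width: 0.572
grasp_force: 43.0
```

```bash
python3 -c "from h import *;st()"
```

```text
t 33.75 [472.2 271.9  83. ] yaw_y -12.16 F [-3.3 -1.4  6.3] T [-0.15  0.56 -0.07] w 0.572 gf 43.0 j [0.42 0.05 2.02 0.   1.07 0.64]
```

Call:
{"fn": "servo_tool", "kwargs": {
  "deltas": [0,0,0,0,0.3,0,0,0,0,0.7,0,0,0,0,0.7,0,0,0,0,0.7,0,0,20,0,0.7,0,0,30,0,0.7,0,0,35,0,0.7,0,0,30,0,0.7,0,0,0,0,0.5,0,0,0,0,0.5]
}}

```text
clock: 34.75
tool_pos: [471.8, 271.5, 197.0]
tcp_rot: [[0.21, 0.978, 0.002], [0.978, -0.21, 0.001], [0.001, 0.001, -1.0]]
ft_force: [0.3, -0.1, -0.5]
gripper_width: 0.75
grasp_force: 0.0
```

Call:
{"fn": "servo_tool", "kwargs": {
  "deltas": [-1,-25,0,-0.13,0.5,-1,-25,0,-0.13,0.5,-2,-25,0,-0.13,0.5,-2,-25,0,-0.13,0.5,-2,-25,0,-0.13,0.5,-2,-25,0,-0.13,0.5,-2,-25,0,-0.13,0.5,-2,-25,0,-0.13,0.5,-2,-25,0,-0.13,0.5,-1,-25,0,-0.13,0.5]
}}

```text
clock: 35.75
tool_pos: [453.0, 20.5, 194.0]
tcp_rot: [[0.999, 0.053, -0.004], [0.053, -0.999, 0.0], [-0.004, -0.0, -1.0]]
ft_force: [-0.0, -0.2, 0.1]
gripper_width: 0.756
grasp_force: 0.0
```

Call:
{"fn": "servo_tool", "kwargs": {
  "deltas": [0,-12,0,-0.11,0.5,0,-12,0,-0.11,0.5,0,0,0,-0.11,0.5,0,0,0,0,0.5,0,0,0,0,0.5,0,0,0,0,0.5,0,0,0,0,0.5,0,0,0,0,0.5,0,0,0,0,0.5,0,0,0,0,0.5]
}}

```text
clock: 36.75
tool_pos: [454.5, -2.5, 196.4]
tcp_rot: [[0.964, -0.268, 0.0], [-0.268, -0.964, -0.0], [0.0, -0.0, -1.0]]
ft_force: [0.1, 0.5, 0.3]
gripper_width: 0.747
grasp_force: 0.0
```

```bash
python3 - <<'E'
from h import *
import pickle
st();i=snap('wrist');a=snap('top');b=snap('scene');pickle.dump((i,a,b),open('w7.pkl','wb'))
c=np.hstack([i['color'][:,80:480],np.vstack([cv2.resize(b['color'][140:290,130:430],(400,200)),cv2.resize(a['color'][110:290,110:450],(400,220))])]);cv2.imwrite('pics/m7.png',c[:,:,::-1])
print(px(i,(493,-12.8,110)),px(i,(493,-12.8,56)))
E
```

```text
t 36.75 [454.5  -2.5 196.4] yaw_y -105.52 F [0.1 0.5 0.3] T [-0.02 -0.02  0.02] w 0.747 gf 0.0 j [-0.12 -0.29  2.12  0.    1.31  1.72]
[277.9 148.9] [278.  138.8]
```

View pics/m7.png

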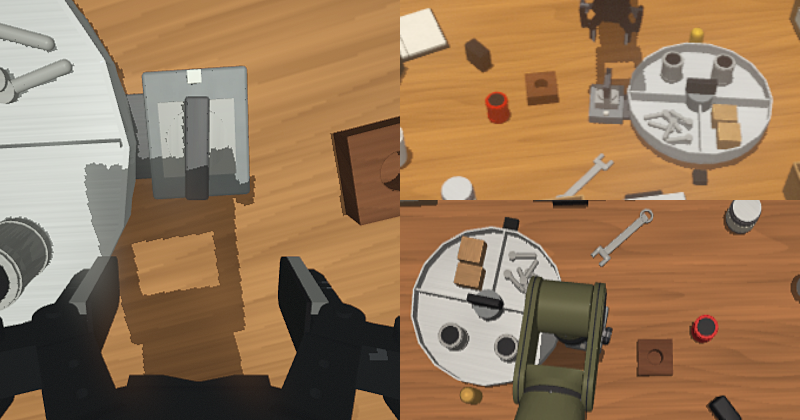

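Both couplings stand in the bay, and the key's grip is at wrist pixel (277,148), as predicted and aligned with the pads. I'll grip it and turn it back.

Call:
{"fn": "servo_tool", "kwargs": {
  "deltas": [13,-4,0,0,0.5,13,-3,0,0,0.5,12.5,-3.3,-10,0,0.5,0,0,-25,0,0.5,0,0,-25,0,0.5,0,0,-25,0,0.5,0,0,-15,0,0.5,0,0,-8,0,0.5,0,0,0,0,-1,0,0,0,0,-1],
  "force": 60
}}

```text
clock: 37.9
tool_pos: [493.7, -13.0, 89.3]
tcp_rot: [[0.963, -0.268, 0.002], [-0.268, -0.963, -0.0], [0.002, -0.0, -1.0]]
ft_force: [0.2, 0.0, 0.1]
gripper_width: 0.418
grasp_force: 0.0
```

Call:
{"fn": "servo_tool", "kwargs": {
  "deltas": [0,0,0,0,-1,0,0,0,0,-1,0,0,0,0,-1,0,0,0,0,-1,0,0,0,0,-1,0,0,0,0,-1,0,0,0,0,-1,0,0,0,0,-1,0,0,0,0,-1,0,0,0,0,-1]
}}

```text
clock: 38.9
tool_pos: [494.0, -13.0, 89.8]
tcp_rot: [[0.963, -0.268, 0.002], [-0.268, -0.963, -0.0], [0.002, -0.0, -1.0]]
ft_force: [-0.9, -0.1, 5.9]
gripper_width: 0.155
grasp_force: 59.3
```

Call:
{"fn": "servo_tool", "kwargs": {
  "deltas": [0,0,0,0.13,-1,0,0,0,0.14,-1,0,0,0,0.14,-1,0,0,0,0.14,-1,0,0,0,0.14,-1,0,0,0,0.14,-1,0,0,0,0.14,-1,0,0,0,0.14,-1,0,0,0,0.14,-1,0,0,0,0.14,-1]
}}

```text
clock: 39.9
tool_pos: [493.7, -12.4, 89.8]
tcp_rot: [[0.433, 0.902, 0.002], [0.902, -0.433, 0.001], [0.002, 0.001, -1.0]]
ft_force: [-1.7, 1.3, 7.5]
gripper_width: 0.153
grasp_force: 59.5
```

Call:
{"fn": "servo_tool", "kwargs": {
  "deltas": [0,0,0,0.14,-1,0,0,0,0.13,-1,0,0,0,0,-1,0,0,0,0,-1,0,0,0,0,-1,0,0,0,0,-1,0,0,0,-0.03,-1,0,0,0,-0.02,-1,0,0,0,0,-1,0,0,0,0,-1]
}}

```text
clock: 40.9
tool_pos: [493.9, -12.7, 89.8]
tcp_rot: [[0.23, 0.973, 0.002], [0.973, -0.23, 0.001], [0.001, 0.002, -1.0]]
ft_force: [-0.7, 1.4, 6.5]
gripper_width: 0.154
grasp_force: 59.4
```

```bash
python3 -c "from h import *;st()"
```

```text
t 40.9 [493.9 -12.7  89.8] yaw_y -13.31 F [-0.7  1.4  6.5] T [ 0.27  0.18 -0.06] w 0.154 gf 59.4 j [-0.13 -0.07  2.13  0.    1.08  0.1 ]
```

Call:
{"fn": "servo_tool", "kwargs": {
  "deltas": [0,0,5,0,-1,0,0,10,0,-1,0,0,15,0,-1,0,0,20,0,-1,0,0,20,0,-1,-15,-30,0,0,-1,-15,-30,0,0,-1,-15,-30,0,0,-1,-15,-30,0,0,-1,-9.5,-27.5,0,0,-1]
}}

```text
clock: 41.9
tool_pos: [421.9, -161.3, 159.2]
tcp_rot: [[0.23, 0.973, -0.001], [0.973, -0.23, 0.0], [-0.0, -0.001, -1.0]]
ft_force: [0.7, -0.0, -1.2]
gripper_width: 0.155
grasp_force: 59.2
```

Call:
{"fn": "servo_tool", "kwargs": {
  "deltas": [0,0,-10,0,-1,0,0,-20,0,-1,0,0,-15,0,-1,0,0,-10,0,-1,0,0,-4,0,-1,0,0,0,0,-1,0,0,0,0,-1,0,0,0,0,-1,0,0,0,0,-1,0,0,0,0,-1]
}}

```text
clock: 42.9
tool_pos: [423.7, -160.5, 99.8]
tcp_rot: [[0.23, 0.973, 0.001], [0.973, -0.23, -0.0], [-0.0, 0.001, -1.0]]
ft_force: [-0.2, -0.3, -1.9]
gripper_width: 0.157
grasp_force: 59.3
```

```bash
python3 -c "from h import *;st()"
```

```text
t 42.9 [ 423.7 -160.5   99.8] yaw_y -13.29 F [-0.2 -0.3 -1.9] T [-0.   -0.01  0.04] w 0.157 gf 59.3 j [-0.48 -0.18  2.21  0.    1.12 -0.25]
```

Call:
{"fn": "servo_tool", "kwargs": {
  "deltas": [0.3,0,-3,0,-1,0,0,-3,0,-1,0,0,-3,0,-1,0,0,-3,0,-1,0,0,-2,0,-1,0,0,0,0,-1,0,0,0,0,-1,0,0,0,0,-1,0,0,0,0,-1,0,0,0,0,-1]
}}

```text
clock: 43.9
tool_pos: [423.8, -160.4, 85.4]
tcp_rot: [[0.23, 0.973, 0.0], [0.973, -0.23, -0.0], [-0.0, 0.0, -1.0]]
ft_force: [-0.5, 0.0, -1.5]
gripper_width: 0.152
grasp_force: 59.3
```

```bash
python3 -c "from h import *;st()"
```

```text
t 43.9 [ 423.8 -160.4   85.4] yaw_y -13.29 F [-0.5  0.  -1.5] T [ 0.   -0.04 -0.  ] w 0.152 gf 59.3 j [-0.48 -0.16  2.22 -0.    1.09 -0.25]
```

In the hole with no side force. Lowering it to seat.

Call:
{"fn": "servo_tool", "kwargs": {
  "deltas": [0,0,-4,0,-1,0,0,-4,0,-1,0,0,-3,0,-1,0,0,-2,0,-1,0,0,-1,0,-1,0,0,0,0,-1,0,0,0,0,-1,0,0,0,0,-1,0,0,0,0,-1,0,0,0,0,-1]
}}

```text
clock: 44.9
tool_pos: [423.7, -160.4, 71.8]
tcp_rot: [[0.23, 0.973, -0.0], [0.973, -0.23, 0.0], [0.0, -0.0, -1.0]]
ft_force: [-3.2, 1.4, 5.1]
gripper_width: 0.156
grasp_force: 60.2
```

```bash
python3 -c "from h import *;st()"
```

```text
t 44.9 [ 423.7 -160.4   71.8] yaw_y -13.28 F [-3.2  1.4  5.1] T [ 0.32  0.61 -0.01] w 0.156 gf 60.2 j [-0.48 -0.14  2.22 -0.    1.06 -0.25]
```

Seated. I'll release, rise clear and look once more.

Call:
{"fn": "servo_tool", "kwargs": {
  "deltas": [0,0,0,0,0,0,0,0,0,0.5,0,0,0,0,0.6,0,0,0,0,0.6,0,0,0,0,0.6,0,0,10,0,0.6,0,0,20,0,0.6,0,0,30,0,0.6,0,0,40,0,0.6,0,0,40,0,0.6]
}}

```text
clock: 45.9
tool_pos: [423.3, -160.2, 213.1]
tcp_rot: [[0.23, 0.973, -0.0], [0.973, -0.23, 0.0], [0.0, -0.0, -1.0]]
ft_force: [0.8, 0.2, 0.0]
gripper_width: 0.803
grasp_force: 0.0
```

Call:
{"fn": "servo_tool", "kwargs": {
  "deltas": [0,-30,20,0,0.6,0,-30,20,0,0.6,0,-30,0,0,0.6,0,-30,0,0,0.6,0,-30,0,0,0.6,0,-30,0,0,0.6,0,0,0,0,0.6,0,0,0,0,0.6,0,0,0,0,0.6,0,0,0,0,0.6]
}}

```text
clock: 46.9
tool_pos: [423.9, -339.5, 251.6]
tcp_rot: [[0.229, 0.973, 0.0], [0.973, -0.229, -0.0], [0.0, 0.0, -1.0]]
ft_force: [0.5, -0.9, -1.2]
gripper_width: 0.795
grasp_force: 0.0
```

```bash
python3 - <<'E'
from h import *
st();a=snap('top');b=snap('scene')
c=np.hstack([cv2.resize(b['color'][140:290,130:430],(400,200)),cv2.resize(a['color'][110:280,110:450],(400,200))]);cv2.imwrite('pics/m8.png',c[:,:,::-1])
q=lambda u,v,z:w(a,u,v,z);print(px(a,(446,155,95)),px(a,(471,272,95)))
E
```

```text
t 46.9 [ 423.9 -339.5  251.6] yaw_y -13.23 F [ 0.5 -0.9 -1.2] T [-0.05 -0.03 -0.06] w 0.795 gf 0.0 j [-0.77 -0.12  1.88  0.    1.38 -0.54]
[198.6 228.9] [151.2 219.9]
```

View pics/m8.png

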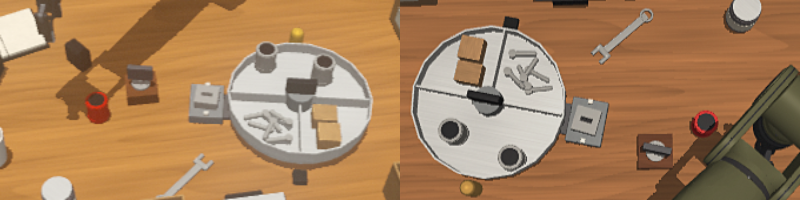

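The key stands upright in its holder (top inset (655,151)). Both couplings are in the bay, at (453,131) and (511,157), facing the stud. The slot is crosswise to the ribs, so the brake is set, and the other goods are in place.

```bash
python3 -c "
from station import manip
print(manip.finish_job())"
```

```text
the job is handed in; nothing more can be done
None
```

I handed the job in at about 47 s; it returned no score, but the last camera check showed both couplings upright in the bay facing the stud, the brake set, the key back in its holder and the other goods in place.

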